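Hang a slide rack on the retracting drain hook

TASK

Stand the steel slide rack in the shallow pan of the hanging station and let go of it. Then take the black grip of the sprung hook, pull the hook down, slide it in under the rack's carrying bar and ease it up, under control and without letting it snap up, until the hook is fully home at its top with the rack hanging level and still from it, clear of the pan. Let go at the end and leave the bottle, the beaker and the slide box where they are.

Things in the scene. Friction and masses are not known exactly. Their poses are not given: they have to be found in the camera images.
- rack_bar (a point): Middle of the carrying bar of the loose steel slide rack (0.22-0.37 kg), its place to grip. A level round rod 10 mm thick, straight for 74 mm along this point's x axis; its centre is 105 mm above the rack's underside. 10 mm uprights at both ends (43 mm from this point, along x) join it to the rack below. z is up. Half a turn about z makes no difference.
- rack_center (a point): Centre of the same rack, 50 mm above its underside and 55 mm straight below the bar's centre; axes as rack_bar. The rack's lower part is a tray of upright glass slides, 90 mm along x, 84 mm along y, 36 mm high; between it and the bar is 64 mm of open height.
- seat (a point): Centre of the inner floor of the station's shallow steel pan, 10 mm above the table; x, y level, z up. Inside 100 mm along x, 94 mm along y; walls 10 mm high above the floor, 6 mm thick. The rack stands in it with 5 mm play all round, bar along x (either way round), bar centre then 105 mm above this point. The pan is at the -y end of the fixed white station plate.
- hook_seat (a point): Point in the sprung steel hook where the centre of a hanging 10 mm bar rests; axes as seat. The hook is a J of flat strip 16 mm wide in x, open to -y (to the pan). Tip at y -12 to -20 mm, reaching 11 mm above this point; underside 11 mm below it; shank at y +12 to +17 mm, up to the arm, whose underside is 60 mm above. Hook at its top: this point is 175 mm above the table.
- hook_grip (a point): Centre of the hook's black grip, a square upright post 22 x 22 mm, 95 mm straight above hook_seat; axes as seat. Free at the top (19 mm above this point) and sides. It stands on a grey plate 46 mm (x) by 64 mm (y), whose top is 23 mm below this point; fingertips may bear on it. From there an arm runs 145 mm in +x to two upright rods under a round housing, top 296 mm above the table.
- hook (a joint): Sprung vertical travel of the hook, m: 0 at its top, growing as it is pulled straight down, to 0.098 at the stop. At about 0.082 the tip passes well under the bar of a rack in the pan. It always pulls up: empty about 7 N at the top, 12 N at the bottom; it also holds the rack up at the top. Let go when low it snaps up.
- trolley (a joint): Travel of the hook's trolley on its rail, m: 0 at the end away from the pan, growing as the hook is slid along -y of seat towards the pan. The hook runs on the line x = 0 of seat; hook_seat is over the pan's middle at 0.240, the stop is at 0.255. The trolley moves with 1 to 2 N and stays where it is left. It starts at 0 to 0.065.
- oil_bottle_mid (a point): Middle of a small amber bottle, 36 mm across and 75 mm tall, standing on the table; a bystander.
- slide_box_mid (a point): Middle of a closed grey slide box, 100 x 80 x 35 mm, lying on the table; a bystander.
- beaker_mid (a point): Middle of an empty glass beaker, 60 mm across and 80 mm tall, standing on the table; a bystander.
Not all that is in view belongs to the job. Several things look just like the part that bears rack_bar: the one meant starts nearest to the robot's base.

How it is judged:
On the way, in this order (a step that is already met when the one before it is completed fails the run):
1. the rack stands in the pan, let go, with the hook still up (horizontal distance between rack_bar and seat below 0.012 m and z of rack_bar in the frame of seat below 0.11 m and angle between rack_bar's own z axis and vertical below 0.06 rad and angle between the x axis of rack_bar and the x axis of seat, either way round below 0.2 rad and value of joint hook below 0.02 m and contact force between the fingers and rack below 0.05 N), for 0.2 s.
2. the hook is pulled down and its mouth is under the bar of the rack standing in the pan (value of joint hook above 0.065 m and horizontal distance between rack_bar and hook_seat below 0.016 m and z of rack_bar in the frame of hook_seat above 0.002 m and z of rack_bar in the frame of seat below 0.112 m), for 0.05 s.
At the end, for the whole second after the job is handed in: The hook is home at its top (within 6 mm), the rack hangs by its bar in the hook (bar middle within 18 mm of the hook's seat point, rack within 0.15 rad of upright), at least 40 mm above the pan and at rest (slower than 40 mm/s and 0.5 rad/s) (value of joint hook below 0.006 m and distance between rack_bar and hook_seat below 0.018 m and z of rack_bar in the frame of seat above 0.145 m and angle between rack_bar's own z axis and vertical below 0.15 rad and linear speed of rack below 0.04 m/s and angular speed of rack below 0.5 rad/s and contact force between rack and hook above 1 N); the robot touches nothing.
It fails at once if the hook is let snap up (rises faster than 0.3 m/s) (velocity of joint hook below -0.3 m/s).
It fails at once if the rack is tipped by more than 0.6 rad (angle between rack_bar's own z axis and vertical above 0.6 rad).
It fails at once if the bottle, the slide box or the beaker is moved by more than 25 mm (distance of any of oil_bottle_mid, slide_box_mid, beaker_mid from where it was at the start of the episode above 0.025 m).
It also fails if it takes over 72 s, if anything falls off the work surface, if the arm or the gripper's body presses on something with over 40 N, if the wrist force passes 120 N, or if a joint passes its speed limit or range.

ROBOT

A 6-joint arm with a two-finger parallel gripper is mounted at the origin on the work surface. World frame = base frame: x ahead of the robot, y to its left, z up, the work surface at z = 0. Lengths are in m, angles in rad, forces in N, time in s.
With the tool pointing down it reaches from about 0.35 to 0.85 m from the base axis. Payload 8.1 kg.
Tool frame: the origin (TCP) lies on the centre line of the jaws, within the pads' length; the fingertips stand 11 mm ahead of it and the grasp point (between the pads) lies 8 mm behind it (tip_reach is the z of the fingertips in the tool frame, in m); z points along the fingers, y is the direction in which the jaws open and shut (so a half turn about z gives the same grasp; the last joint's range is limited). The gripper opens to 93 mm and grips with 3 to 60 N. Pads are 15 mm wide; open, the fingers measure 128 mm over their backs; the gripper's body (75 mm by 188 mm) begins 65 mm behind the grasp point.
Start: joints at [-1.292, 0.13, 1.488, -0, 1.523, -0.085], TCP at [0.214, -0.561, 0.23] pointing down, gripper open.
Joint ranges: [-2.96, 2.96], [-0.89, 2.26], [0.02, 2.5], [-1.34, 4.48], [0, 2.73], [-2.66, 2.66]. Speed limits (rad/s): [2.39, 2.39, 2.79, 3.14, 3.14, 3.14].

INTERFACE

Orientations are given as a rotation vector (axis times angle).
In Python, from plant import read_state, read_camera, camera_params, close_job, silhouettes, tip_of, tip_reach gives the robot as it stands.
- The arm moves only by the shell command python3 -m creep 'ROWS' [FORCE]. ROWS is JSON, a list of rows, each a list of 5 numbers: the shift along the tool's x, y, z in m, then the turn about the tool's z in rad, then the closure in counts, from 0 (fully open) to 255 (shut). In form: [[dx, dy, dz, twist, gripper], ...]. A call has 1 to 12 rows; each row shifts and turns the commanded pose from where the row before left it, along the tool's axes as they then stand; what a row does not reach is not made up. A row lasts 1/12 s, in which the tool goes at most 41.7 mm and 7.16 degrees, less where a joint would pass 70% of its speed; a pose out of reach is approached as far as the arm can. A call is refused whole if a number of a shift passes 0.0417 or a number of a turn 0.125, either way. A call with a gripper value outside its range is refused whole. The fingers move at their own pace and stop on an object; FORCE is the grip in N (left out, the last holds). Time passes only in rows, so rows that do not move let the fingers close. It gives the time, the measured TCP pose, the force and the opening at its end, in the units of the state.
- read_state(): the state, without advancing time (a new reading comes with each control period).
- read_camera(name): name is "scene" or "top" or "wrist"; returns the picture (384x512x3 uint8, red, green, blue); there is no depth.
- camera_params(name): a dict with "fov_y" (degrees; the focal length in pixels is half the picture's height over the tangent of half this angle, whatever the lens; pixels are square), "cx", "cy" (the principal point, pixels), "position" and "rotation" of the camera in the world. Camera axes: x right, y down, z forward; pixel columns grow to the right and rows downward; lengths in m; the calibration is good to about 2 mm. A picture is of the moment at which its call begins: read the wrist's pose just before it. camera_params takes no time and is no camera call; for the wrist camera it gives the pose at the moment of the call.
- close_job(): hands the job in, once; it reports no verdict.
Trained networks look in the newest picture that a camera, given by its name, has taken for a name from the list of things; names that differ only in an ending like _2 or _b are one class to them, and where a whole thing is asked for, a point or a joint stands for the part that bears it (a point fixed in the world has none). Each returns a list of dicts, best first, with "confidence" (0 to 1); they miss things now and then, are a little off and sometimes report something else, mostly with a low value. They report only what shows in the picture. A call takes as long as a camera call. They do not tell look-alikes from the thing itself.
- silhouettes(camera, query): "region" (384x512 bool, what is visible of it) and "pixel" ([column, row] in pixels, amid what is visible of it).
- tip_of(camera, query): "pixel" ([column, row] in pixels: a listed point, or the origin of a listed thing).
The state is a dict: "t": time; "q": joint angles; "dq": joint speeds; "joint_torque": joint torques, N m; "tool_pos": TCP position; "orientation": TCP orientation; "force": force on the tool from outside, world axes, zero at the start; "wrist_torque": the same for the moment, N m; "opening": finger opening in m.
Only numpy, scipy, OpenCV 4.12 (cv2) and the standard library are available. Lean on these libraries where they do the work, as an engineer would, in place of code of your own. Each camera call takes 0.05 s, during which the arm holds its last target.

## Working session

There is one attempt and no reset: what is moved stays moved. The work goes in short steps, Python scripts to look and compute and a shell command to move; the robot and the scene stay as the last step left them, time stands still between calls to the robot, and variables do not carry over. Pictures are saved under pics/ and viewed, and the job is handed in when it is done.

```bash
ls; mkdir -p pics; python3 - <<'E'
from plant import *
import cv2, numpy as np
s=read_state(); print({k:np.round(v,3).tolist() for k,v in s.items()}, tip_reach)
for c in ("scene","top"):
    im=read_camera(c); cv2.imwrite(f"pics/{c}0.png",im[:,:,::-1])
    p=camera_params(c); print(c,p)
    for q in ("rack_bar","rack_center","seat","hook_seat","hook_grip","oil_bottle_mid","slide_box_mid","beaker_mid"):
        print(q,[(np.round(d["pixel"],1).tolist(),round(d["confidence"],2)) for d in tip_of(c,q)])
E
```

```text
pics
{'t': 0.0, 'q': [-1.292, 0.131, 1.489, 0.0, 1.523, -0.085], 'dq': [0.001, 0.001, 0.0, 0.001, -0.0, 0.0], 'joint_torque': [-0.0, -55.984, -49.176, 0.077, 0.035, -0.0], 'tool_pos': [0.213, -0.56, 0.229], 'orientation': [-3.088, -0.568, 0.0], 'force': [-0.033, -0.264, -0.129], 'wrist_torque': [-0.013, 0.028, -0.067], 'opening': 0.093} 0.011
scene {'fov_y': 50.24474147542552, 'cx': 251.23961621226022, 'cy': 192.67401682506093, 'position': array([0.89178406, 0.67915226, 0.89195723]), 'rotation': array([-0.72323479, -2.58141681,  1.2004684 ])}
rack_bar [([193.7, 177.4], 0.98), ([177.8, 148.6], 0.8), ([158.6, 201.2], 0.61)]
rack_center [([157.4, 215.8], 0.86), ([141.8, 183.5], 0.79), ([181.5, 163.2], 0.65), ([195.2, 192.8], 0.62)]
seat [([243.6, 245.4], 0.94), ([193.5, 193.9], 0.35)]
hook_seat [([282.5, 267.1], 0.79)]
hook_grip [([282.4, 234.5], 0.89)]
oil_bottle_mid [([360.4, 296.6], 0.78)]
slide_box_mid [([355.2, 366.6], 0.66), ([362.2, 296.4], 0.28)]
beaker_mid [([244.6, 162.9], 0.63)]
top {'fov_y': 46.80119167182758, 'cx': 246.32827888084054, 'cy': 197.12565671407066, 'position': array([ 0.37096843, -0.01850909,  1.6946296 ]), 'rotation': array([-2.17994245,  2.17349477, -0.08099303])}
rack_bar [([354.0, 147.3], 0.93), ([364.8, 190.4], 0.83), ([322.0, 181.0], 0.81), ([310.0, 142.5], 0.7), ([182.9, 177.0], 0.21)]
rack_center [([323.3, 184.4], 0.72), ([351.5, 148.9], 0.72), ([311.4, 147.3], 0.7), ([367.5, 191.8], 0.64)]
seat [([253.8, 193.6], 0.96)]
hook_seat []
hook_grip [([181.8, 178.3], 0.73)]
oil_bottle_mid [([164.3, 237.2], 0.65)]
slide_box_mid [([332.7, 246.3], 0.66), ([133.8, 204.6], 0.62)]
beaker_mid [([336.8, 245.3], 0.51)]
```

View pics/scene0.png

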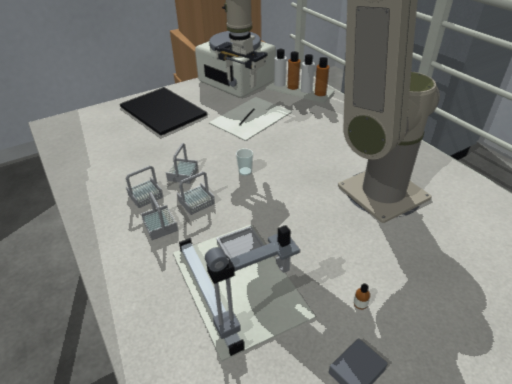

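View pics/top0.png

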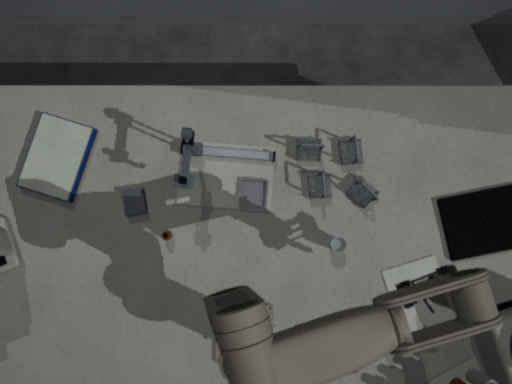

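```bash
cat > h.py <<'E'
from plant import *
import cv2, numpy as np
from scipy.spatial.transform import Rotation as R
def f(p): return 192/np.tan(np.radians(p["fov_y"])/2)
def ray(p,px):
    d=np.array([(px[0]-p["cx"])/f(p),(px[1]-p["cy"])/f(p),1.]); return R.from_rotvec(p["rotation"]).apply(d)
def atz(p,px,z):
    d=ray(p,px); return p["position"]+d*(z-p["position"][2])/d[2]
def tri(pp,pxs):
    A=np.zeros((3,3));b=np.zeros(3)
    for p,x in zip(pp,pxs):
        d=ray(p,x);d/=np.linalg.norm(d);M=np.eye(3)-np.outer(d,d);A+=M;b+=M@p["position"]
    return np.linalg.solve(A,b)
def proj(p,X):
    c=R.from_rotvec(p["rotation"]).inv().apply(np.asarray(X)-p["position"]); return np.array([p["cx"]+f(p)*c[0]/c[2],p["cy"]+f(p)*c[1]/c[2]])
E
python3 - <<'E'
from h import *
T=camera_params("top");S=camera_params("scene")
np.set_printoptions(precision=3,suppress=True)
for x in [(354,147.3),(364.8,190.4),(322,181),(310,142.5)]:
    X=atz(T,x,.105);print("bar",x,X,np.hypot(*X[:2]),proj(S,X))
for x in [(323.3,184.4),(351.5,148.9),(311.4,147.3),(367.5,191.8)]:
    X=atz(T,x,.05);print("cen",x,X,np.hypot(*X[:2]))
for x in [(193.7,177.4),(177.8,148.6),(158.6,201.2)]:print("S bar",atz(S,x,.105))
print("seat",atz(T,(253.8,193.6),.01),atz(S,(243.6,245.4),.01))
print("grip",tri([T,S],[(181.8,178.3),(282.4,234.5)]),atz(T,(181.8,178.3),.27))
print("hs S",atz(S,(282.5,267.1),.175))
for n,x,y in [("bottle",(164.3,237.2),(360.4,296.6)),("beaker",(336.8,245.3),(244.6,162.9)),("box",(133.8,204.6),(355.2,366.6))]: print(n,tri([T,S],[x,y]))
for c in ("top","scene"):
    im=read_camera(c)
    if c=="top": k=im[110:270,110:390]
    else: k=im[140:360,110:310]
    cv2.imwrite(f"pics/{c}1.png",cv2.resize(k,None,fx=2.7,fy=2.7,interpolation=cv2.INTER_CUBIC)[:,:,::-1])
E
```

```text
bar (354, 147.3) [ 0.682 -0.397  0.105] 0.7894120140387202 [139.9   172.272]
bar (364.8, 190.4) [ 0.526 -0.433  0.105] 0.681075917769677 [180.959 151.6  ]
bar (322, 181) [ 0.559 -0.28   0.105] 0.6253615115172453 [190.599 178.806]
bar (310, 142.5) [ 0.7   -0.238  0.105] 0.7390136251455482 [152.318 202.513]
cen (323.3, 184.4) [ 0.553 -0.294  0.05 ] 0.6261358287548127
cen (351.5, 148.9) [ 0.687 -0.401  0.05 ] 0.7952947572091367
cen (311.4, 147.3) [ 0.693 -0.251  0.05 ] 0.7367388962778723
cen (367.5, 191.8) [ 0.526 -0.457  0.05 ] 0.6968705927188364
S bar [ 0.548 -0.281  0.105]
S bar [ 0.528 -0.456  0.105]
S bar [ 0.682 -0.234  0.105]
seat [ 0.522 -0.035  0.01 ] [ 0.517 -0.03   0.01 ]
grip [0.547 0.2   0.275] [0.547 0.2   0.27 ]
hs S [0.546 0.204 0.175]
bottle [0.36  0.294 0.034]
beaker [ 0.329 -0.345  0.035]
box [0.483 0.416 0.014]
```

```bash
sleep 1
```

```text
(no output)
```

View pics/top1.png

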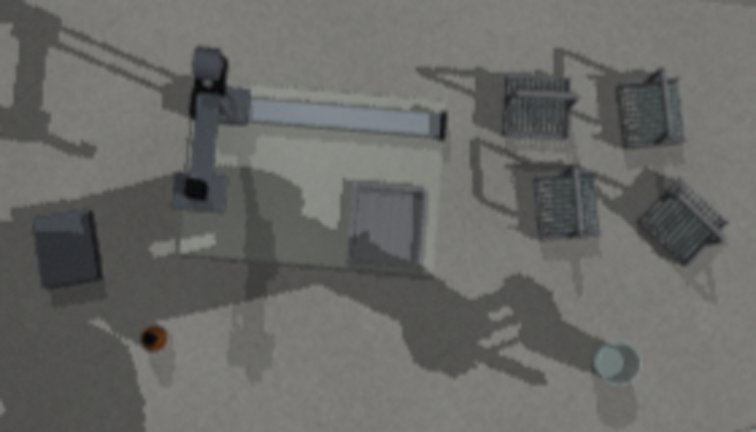

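View pics/scene1.png

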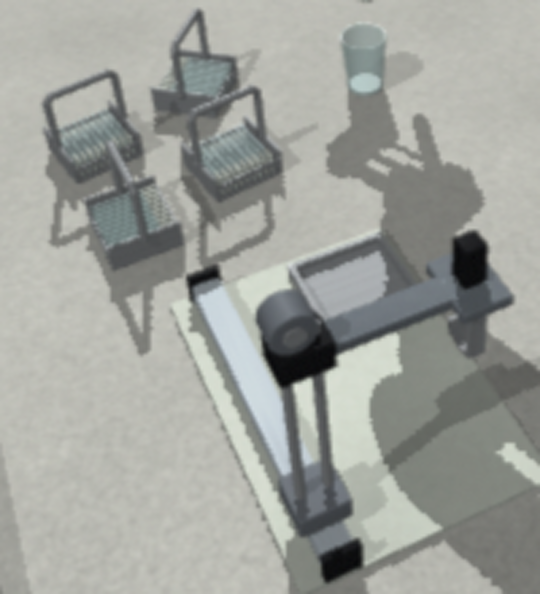

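```bash
python3 - <<'E'
from h import *
np.set_printoptions(precision=3,suppress=True)
s=read_state();print(R.from_rotvec(s["orientation"]).as_matrix())
p=camera_params("wrist");print(p,R.from_rotvec(p["rotation"]).as_matrix())
im=read_camera("wrist"); cv2.imwrite("pics/w0.png",im[:,:,::-1])
E
```

```text
[[ 0.935  0.356 -0.   ]
 [ 0.356 -0.935 -0.   ]
 [-0.     0.    -1.   ]]
{'fov_y': 63.666846232427076, 'cx': 252.20093511627073, 'cy': 194.5485074874335, 'position': array([ 0.28 , -0.536,  0.384]), 'rotation': array([ 2.403, -1.657, -0.217])} [[ 0.356 -0.903 -0.241]
 [-0.935 -0.343 -0.092]
 [ 0.001  0.258 -0.966]]
```

```bash
sleep 1
```

```text
(no output)
```

View pics/w0.png

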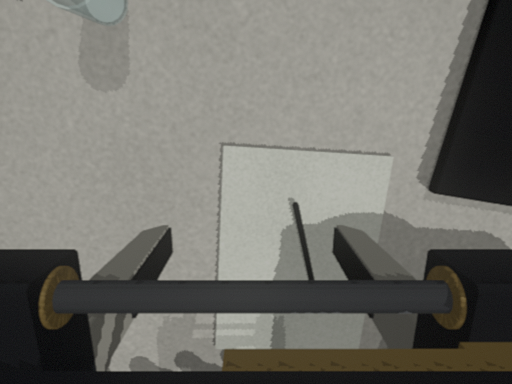

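```bash
python3 -m creep '[[0,0,0,0.12,0],[0,0,0,0.12,0],[0,0,0,0.12,0],[0,0,0,0.12,0]]' 20; python3 -m creep '[[0.02,-0.026,0,0,0],[0.02,-0.026,0,0,0],[0.02,-0.026,0,0,0],[0.02,-0.026,0,0,0],[0.02,-0.026,0,0,0],[0.02,-0.026,0,0,0],[0.02,-0.026,0,0,0],[0.02,-0.026,0,0,0],[0.02,-0.026,0,0,0],[0.02,-0.026,0,0,0],[0.02,-0.026,0,0,0],[0.01,-0.026,0,0,0]]'; python3 - <<'E'
from h import *
np.set_printoptions(precision=3,suppress=True)
s=read_state();M=R.from_rotvec(s["orientation"]).as_matrix();print(s["tool_pos"],np.arctan2(M[1,0],M[0,0]),M[:,2])
p=camera_params("wrist")
im=read_camera("wrist"); cv2.imwrite("pics/w1.png",im[:,:,::-1])
for q in ("rack_bar","rack_center"):
  for d in tip_of("wrist",q): print(q,d["pixel"],d["confidence"],atz(p,d["pixel"],.105 if q=="rack_bar" else .05))
E
```

```text
t: 1.38
tool_pos: [0.2135, -0.5607, 0.2296]
orientation: [-3.136, 0.192, -0.0]
force: [0.2, 0.4, 0.2]
opening: 0.0931
t: 2.38
tool_pos: [0.4799, -0.2761, 0.2297]
orientation: [3.136, -0.182, 0.001]
force: [1.1, -0.2, 0.1]
opening: 0.093
[ 0.48  -0.276  0.23 ] -0.11565748924505181 [ 0.001 -0.    -1.   ]
rack_bar [439.6, 117.1] 0.95 [ 0.528 -0.448  0.105]
rack_bar [255.8, 111.6] 0.8 [ 0.551 -0.288  0.105]
rack_center [250.1, 112.3] 0.67 [ 0.551 -0.283  0.05 ]
rack_center [408.9, 112.8] 0.6 [ 0.531 -0.448  0.05 ]
```

```bash
sleep 1
```

```text
(no output)
```

View pics/w1.png

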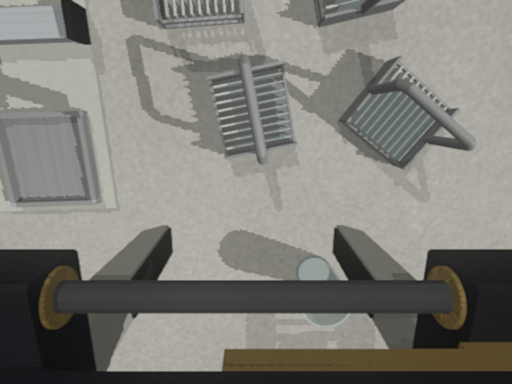

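```bash
python3 - <<'E'
from h import *
np.set_printoptions(precision=4,suppress=True)
p=camera_params("wrist")
im=read_camera("wrist")
cv2.imwrite("pics/w1a.png",cv2.resize(im[95:225,0:130],None,fx=4.6,fy=4.6,interpolation=cv2.INTER_CUBIC)[:,:,::-1])
cv2.imwrite("pics/w1b.png",cv2.resize(im[45:175,190:320],None,fx=4.6,fy=4.6,interpolation=cv2.INTER_CUBIC)[:,:,::-1])
E
```

```text
(no output)
```

View pics/w1a.png

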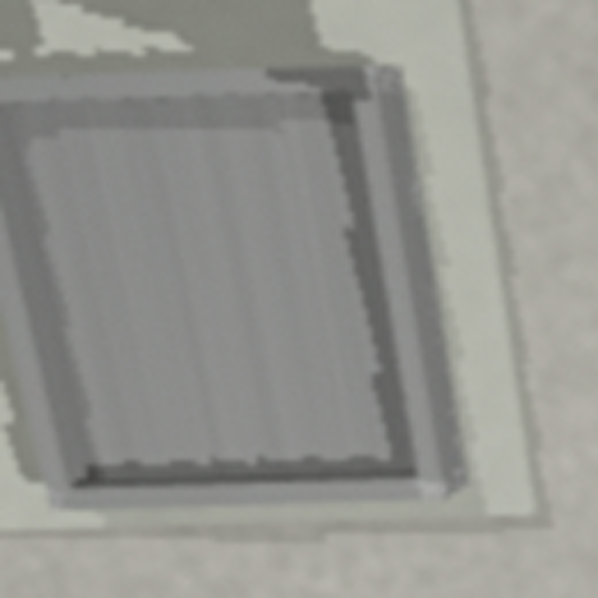

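View pics/w1b.png

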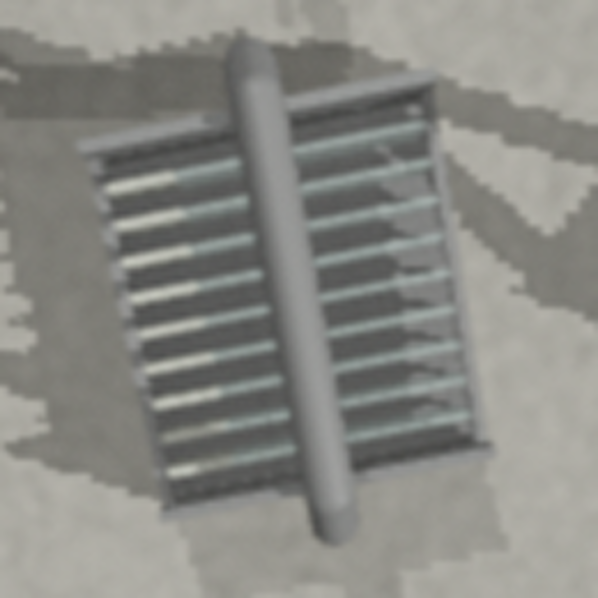

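```bash
python3 - <<'E'
from h import *
np.set_printoptions(precision=4,suppress=True)
p=camera_params("wrist")
a=atz(p,(244.3,55.9),.105);b=atz(p,(262.8,160.2),.105)
print(a,b,(a+b)/2,np.linalg.norm(a-b),np.arctan2(a[1]-b[1],a[0]-b[0]))
E
python3 -m creep '[[0,-0.03,0,0,0],[0,-0.03,0,0,0],[0,-0.03,0,0,0],[0,-0.03,0,0,0],[0,-0.03,0,0,0],[0,-0.03,0,0,0],[0,-0.03,0,0,0],[-0.01,-0.03,0,0,0],[-0.01,0,0,0,0],[0,0,0,0,0],[0,0,0,0,0]]'; python3 - <<'E'
from h import *
np.set_printoptions(precision=3,suppress=True)
s=read_state();M=R.from_rotvec(s["orientation"]).as_matrix();print(s["tool_pos"],np.arctan2(M[1,0],M[0,0]),M[:,2])
p=camera_params("wrist");print(p)
im=read_camera("wrist"); cv2.imwrite("pics/w2.png",cv2.resize(im[:250,:],None,fx=1.5,fy=1.5,interpolation=cv2.INTER_CUBIC)[:,:,::-1])
np.save("w2.npy",im)
for q,z in (("seat",.01),("hook_grip",.27),("hook_seat",.175)):
  for d in tip_of("wrist",q): print(q,d["pixel"],d["confidence"],atz(p,d["pixel"],z))
E
```

```text
[ 0.5951 -0.2847  0.105 ] [ 0.5063 -0.2908  0.105 ] [ 0.5507 -0.2878  0.105 ] 0.08898985941523145 0.06878744039717781
t: 3.5
tool_pos: [0.4861, -0.0378, 0.2299]
orientation: [3.136, -0.183, 0.001]
force: [0.3, -0.3, 0.2]
opening: 0.0928
[ 0.486 -0.038  0.23 ] -0.11690461740007276 [ 0.001 -0.001 -1.   ]
{'fov_y': 63.666846232427076, 'cx': 252.20093511627073, 'cy': 194.5485074874335, 'position': array([ 0.557, -0.047,  0.384]), 'rotation': array([ 1.963, -2.208, -0.288])}
seat [246.0, 140.0] 0.7 [ 0.526 -0.036  0.01 ]
```

```bash
sleep 1
```

```text
(no output)
```

View pics/w2.png

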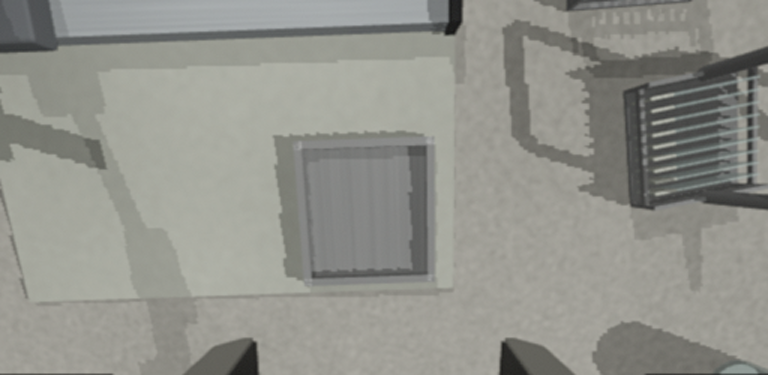

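```bash
python3 - <<'E'
from h import *
im=np.load("w2.npy")
cv2.imwrite("pics/w2a.png",cv2.resize(im[80:205,180:305],None,fx=4.8,fy=4.8,interpolation=cv2.INTER_CUBIC)[:,:,::-1])
E
```

```text
(no output)
```

View pics/w2a.png

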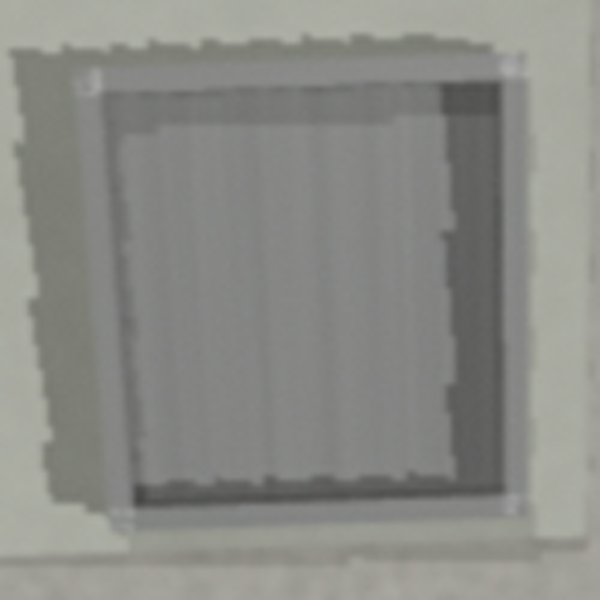

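```bash
python3 - <<'E'
from h import *
np.set_printoptions(precision=4,suppress=True)
p=camera_params("wrist")
for C in ([(77,72),(527,55),(525,510),(108,530)],[(103,93),(500,80),(505,495),(130,510)]):
    X=np.array([atz(p,(180+c[0]/4.8-.4,80+c[1]/4.8-.4),.02) for c in C]);
    e=(X[0]+X[1]-X[2]-X[3])/2; g=(X[0]+X[3]-X[1]-X[2])/2
    print(X.mean(0),np.linalg.norm(e),np.linalg.norm(g),np.arctan2(e[1],e[0]),np.arctan2(-g[0],g[1]))
    # per-edge yaw
    for i,j in ((3,0),(2,1)): d=X[j]-X[i];print(np.arctan2(d[1],d[0]))
E
```

```text
[ 0.5247 -0.0339  0.02  ] 0.10971276235765327 0.10529874328199182 -0.09318896517339667 -0.07575829155293166
-0.0944235396876509
-0.09193864765947128
[ 0.5244 -0.034   0.02  ] 0.10006658343271614 0.0937971860935409 -0.08633815531216237 -0.08221393175486234
-0.09322806300742517
-0.07938599186423641
```

```bash
python3 -m creep '[[0,0,0,-0.093,0],[0,0,0,-0.093,0],[0.0047,0.0254,0,0,0],[0.0047,0.0254,0,0,0],[0.0047,0.0254,0,0,0],[0.0047,0.0254,0,0,0],[0.0047,0.0254,0,0,0],[0.0047,0.0254,0,0,0],[0.0047,0.0254,0,0,0],[0.0047,0.0254,0,0,0],[0.0047,0.0254,0,0,0],[0.0047,0.0254,0,0,0]]';  python3 -m creep '[[0,0,0.02,0,0],[0,0,0.02,0,0],[0,0,0.02,0,0],[0,0,0.01,0,0],[0,0,0,0,0],[0,0,0,0,0]]'; python3 - <<'E'
from h import *
np.set_printoptions(precision=4,suppress=True)
s=read_state();M=R.from_rotvec(s["orientation"]).as_matrix();print(s["tool_pos"],np.arctan2(M[1,0],M[0,0]),M[:,2])
p=camera_params("wrist")
im=read_camera("wrist"); cv2.imwrite("pics/w3.png",im[:,:,::-1])
for d in tip_of("wrist","rack_bar"): print(d["pixel"],d["confidence"],atz(p,d["pixel"],.105))
im=read_camera("scene"); cv2.imwrite("pics/s3.png",cv2.resize(im[100:260,100:300],None,fx=3,fy=3)[:,:,::-1])
E
```

```text
t: 4.7
tool_pos: [0.5506, -0.2893, 0.2292]
orientation: [-3.14, -0.107, 0.0]
force: [0.7, 1.2, 0.4]
opening: 0.0932
t: 5.2
tool_pos: [0.5503, -0.2872, 0.1593]
orientation: [-3.139, -0.109, 0.002]
force: [0.2, 0.0, -0.4]
opening: 0.0926
[ 0.5503 -0.2872  0.1593] 0.0692389933730883 [-0.0011  0.0007 -1.    ]
[461.8, 22.2] 0.79 [ 0.683  -0.4065  0.105 ]
[466.5, 259.1] 0.78 [ 0.5276 -0.4486  0.105 ]
[251.7, 212.7] 0.71 [ 0.5526 -0.2874  0.105 ]
```

```bash
sleep 1
```

```text
(no output)
```

View pics/w3.png

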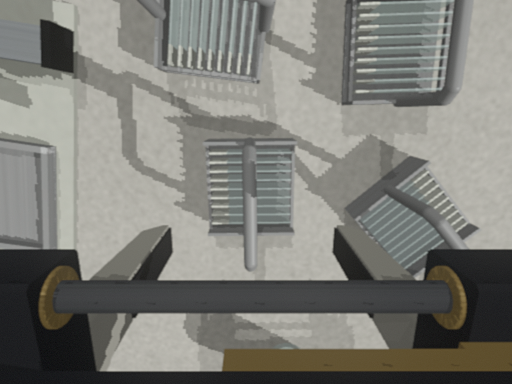

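View pics/s3.png

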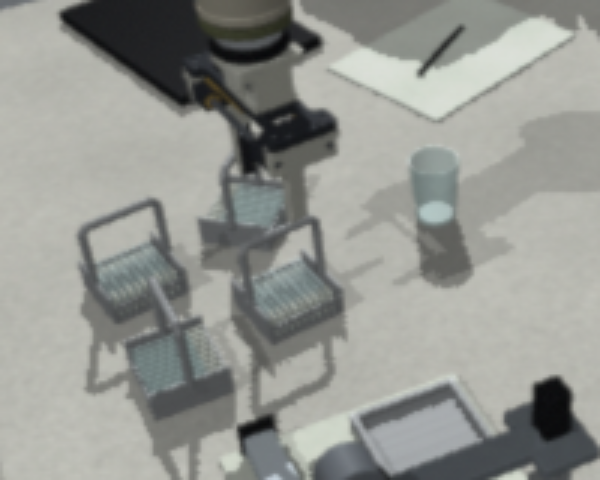

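```bash
python3 - <<'E'
from h import *
np.set_printoptions(precision=4,suppress=True)
S=camera_params("scene");s=read_state()
for z in (.105,.148,.159,.24): print(z,(proj(S,[s["tool_pos"][0],s["tool_pos"][1],z])-[100,100])*3)
p=camera_params("wrist")
a=atz(p,(249,142),.105);b=atz(p,(250.5,268),.105);print(a,b,(a+b)/2, np.linalg.norm(a-b))
# tray corners top z=.036
X=[atz(p,c,.036) for c in ((207,142),(294,141),(294,231),(208,232))];print(X,np.mean(X,0))
E
```

```text
0.105 [275.4649 230.0923]
0.148 [270.6038 196.869 ]
0.159 [269.3253 188.1305]
0.24 [259.4382 120.5569]
[ 0.6034 -0.2827  0.105 ] [ 0.5096 -0.2901  0.105 ] [ 0.5565 -0.2864  0.105 ] 0.09407094969015682
[array([ 0.5945, -0.245 ,  0.036 ]), array([ 0.6008, -0.3227,  0.036 ]), array([ 0.515 , -0.3317,  0.036 ]), array([ 0.5083, -0.2487,  0.036 ])] [ 0.5546 -0.287   0.036 ]
```

```bash
python3 -m creep '[[0.003,0,0.012,0,0],[0,0,0.015,0,0],[0,0,0.015,0,0],[0,0,0.012,0,0],[0,0,0.008,0,0],[0,0,0,0,0],[0,0,0,0,0]]';  python3 -m creep '[[0,0,0,0,255],[0,0,0,0,255],[0,0,0,0,255],[0,0,0,0,255],[0,0,0,0,255],[0,0,0,0,255],[0,0,0,0,255],[0,0,0,0,255],[0,0,0,0,255],[0,0,0,0,255]]' 35
```

```text
t: 5.93
tool_pos: [0.5536, -0.2865, 0.0973]
orientation: [-3.139, -0.11, 0.001]
force: [0.1, -0.3, -0.2]
opening: 0.0929
t: 6.77
tool_pos: [0.5537, -0.2867, 0.0976]
orientation: [-3.14, -0.11, 0.0]
force: [0.5, 0.0, 0.1]
opening: 0.0308
```

```bash
python3 -m creep '[[0,0,0,0,255],[0,0,0,0,255],[0,0,0,0,255],[0,0,0,0,255],[0,0,0,0,255],[0,0,0,0,255]]';python3 -m creep '[[0,0,-0.01,0,255],[0,0,-0.015,0,255],[0,0,-0.015,0,255],[0,0,-0.015,0,255],[0,0,-0.015,0,255],[0,0,-0.015,0,255],[0,0,-0.005,0,255],[0,0,0,0,255],[0,0,0,0,255]]'; python3 - <<'E'
from h import *
np.set_printoptions(precision=4,suppress=True)
s=read_state();M=R.from_rotvec(s["orientation"]).as_matrix();print(s["tool_pos"],np.arctan2(M[1,0],M[0,0]),M[:,2],s["opening"],s["force"],s["wrist_torque"])
p=camera_params("wrist")
im=read_camera("wrist"); cv2.imwrite("pics/w4.png",im[:,:,::-1])
im=read_camera("scene"); cv2.imwrite("pics/s4.png",cv2.resize(im[100:260,100:300],None,fx=3,fy=3)[:,:,::-1])
E
```

```text
t: 7.27
tool_pos: [0.5537, -0.2865, 0.0976]
orientation: [-3.139, -0.11, 0.0]
force: [0.7, 1.5, 0.4]
opening: 0.0089
t: 8.02
tool_pos: [0.5536, -0.2867, 0.1875]
orientation: [3.14, 0.11, 0.0]
force: [0.4, 0.2, -2.1]
opening: 0.009
[ 0.5536 -0.2867  0.1875] 0.06975917338058844 [ 0.0001 -0.0001 -1.    ] 0.00900786459411085 [ 0.4287  0.1864 -2.0964] [ 0.0252 -0.0003  0.0916]
```

```bash
sleep 1
```

```text
(no output)
```

View pics/w4.png

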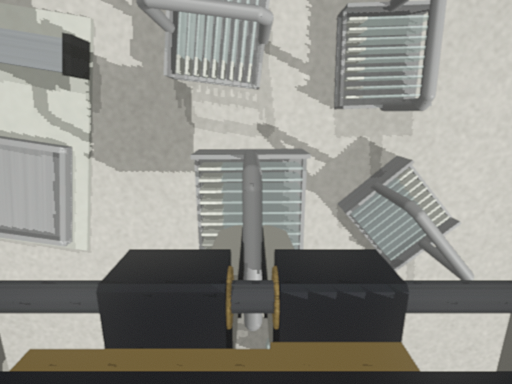

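View pics/s4.png

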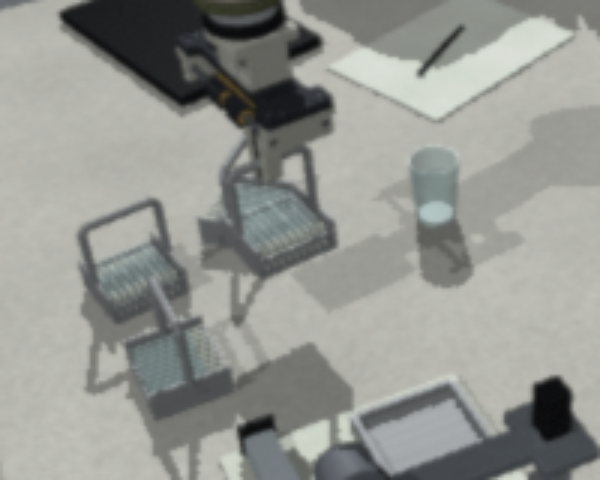

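```bash
python3 - <<'E'
from h import *
np.set_printoptions(precision=4,suppress=True)
s=read_state();Rt=R.from_rotvec(s["orientation"])
p=camera_params("wrist")
im=read_camera("wrist");cv2.imwrite("pics/w4a.png",cv2.resize(im[140:250,185:315],None,fx=5,fy=5,interpolation=cv2.INTER_CUBIC)[:,:,::-1])
zt=s["tool_pos"][2]+.008-.069
for c in ((194,152),(307,151)): print(Rt.inv().apply(atz(p,c,zt)-s["tool_pos"]))
for c in ((252,155),(255,330)): print("bar",Rt.inv().apply(atz(p,c,s["tool_pos"][2]+.008)-s["tool_pos"]))
E
```

```text
[ 0.0445 -0.0397  0.061 ]
[0.0452 0.0389 0.0609]
bar [ 0.0518  0.0007 -0.0081]
bar [-0.0456  0.0023 -0.0079]
```

View pics/w4a.png

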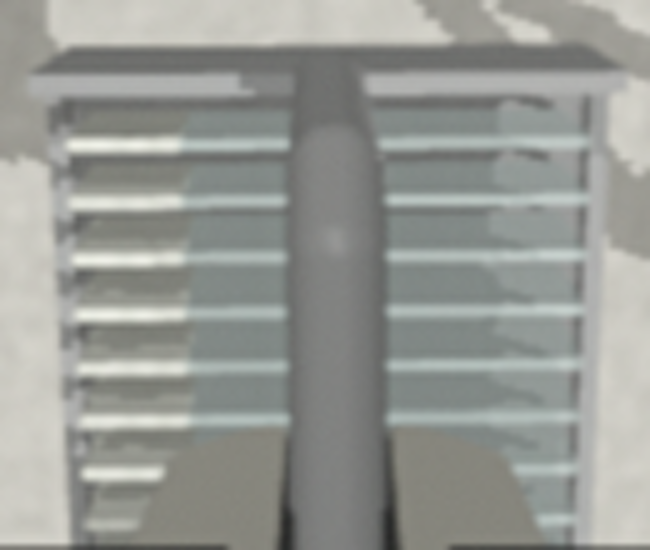

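```bash
python3 -m creep '[[0,0,0,0.0775,255],[0,0,0,0.0775,255],[-0.005,-0.01,0,0,255],[-0.005,-0.02,0,0,255],[-0.005,-0.027,0,0,255],[-0.005,-0.027,0,0,255],[-0.005,-0.027,0,0,255],[-0.005,-0.027,0,0,255],[-0.005,-0.027,0,0,255],[-0.005,-0.027,0,0,255],[-0.005,-0.027,0,0,255],[-0.005,-0.02,0,0,255]]';  python3 -m creep '[[0,-0.01,0,0,255],[0,0,0,0,255],[0,0,0.02,0,255],[0,0,0.02,0,255],[0,0,0.01,0,255],[0,0,0,0,255],[0,0,0,0,255],[0,0,0,0,255]]'; cat > look.py <<'E'
from h import *
import sys
np.set_printoptions(precision=4,suppress=True)
s=read_state();M=R.from_rotvec(s["orientation"]).as_matrix();print(s["t"],s["tool_pos"],np.arctan2(M[1,0],M[0,0]),M[:,2],s["opening"],s["force"],s["wrist_torque"])
n=sys.argv[1]
im=read_camera("wrist"); cv2.imwrite(f"pics/w{n}.png",im[:,:,::-1])
im=read_camera("scene"); cv2.imwrite(f"pics/s{n}.png",cv2.resize(im[100:380,120:380],None,fx=2.1,fy=2.1,interpolation=cv2.INTER_CUBIC)[:,:,::-1])
E
python3 look.py 5
```

```text
t: 9.17
tool_pos: [0.5233, -0.0422, 0.1866]
orientation: [-3.138, 0.133, 0.003]
force: [-0.4, -0.5, -2.0]
opening: 0.0088
t: 9.83
tool_pos: [0.5257, -0.0351, 0.1386]
orientation: [3.138, -0.135, 0.002]
force: [0.6, 0.0, -2.1]
opening: 0.0088
9.8333 [ 0.5257 -0.0351  0.1386] -0.08593269510947313 [ 0.0011 -0.0004 -1.    ] 0.008795289535512892 [ 0.6007  0.0379 -2.1044] [ 0.061  -0.008  -0.0365]
```

```bash
sleep 1
```

```text
(no output)
```

View pics/w5.png

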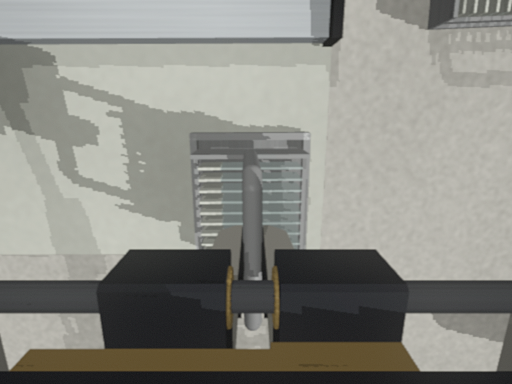

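View pics/s5.png

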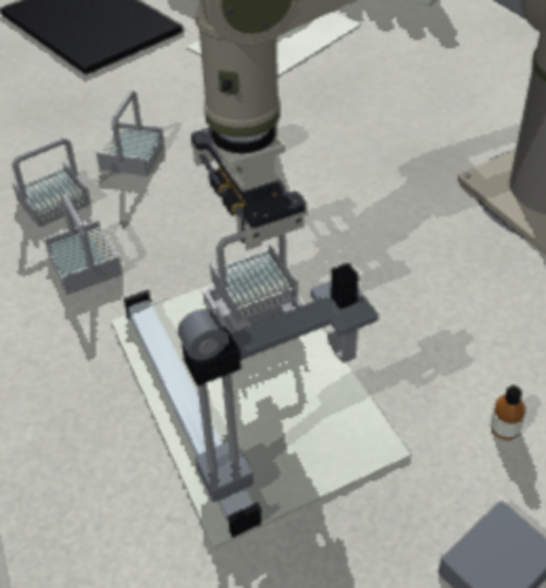

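```bash
python3 - <<'E'
from h import *
np.set_printoptions(precision=4,suppress=True)
s=read_state();Rt=R.from_rotvec(s["orientation"])
p=camera_params("wrist")
im=read_camera("wrist");cv2.imwrite("pics/w5a.png",cv2.resize(im[120:250,180:320],None,fx=5,fy=5,interpolation=cv2.INTER_CUBIC)[:,:,::-1])
for c in ((190,132),(310,132)): print(Rt.inv().apply(atz(p,c,.02)-s["tool_pos"]))
zt=s["tool_pos"][2]+.008-.069
for c in ((191,154),(309,154)): print(Rt.inv().apply(atz(p,c,zt)-s["tool_pos"]))
E
```

```text
[ 0.0548 -0.0532  0.1192]
[0.0548 0.0511 0.1192]
[ 0.0433 -0.0418  0.0611]
[0.0433 0.0405 0.0611]
```

View pics/w5a.png

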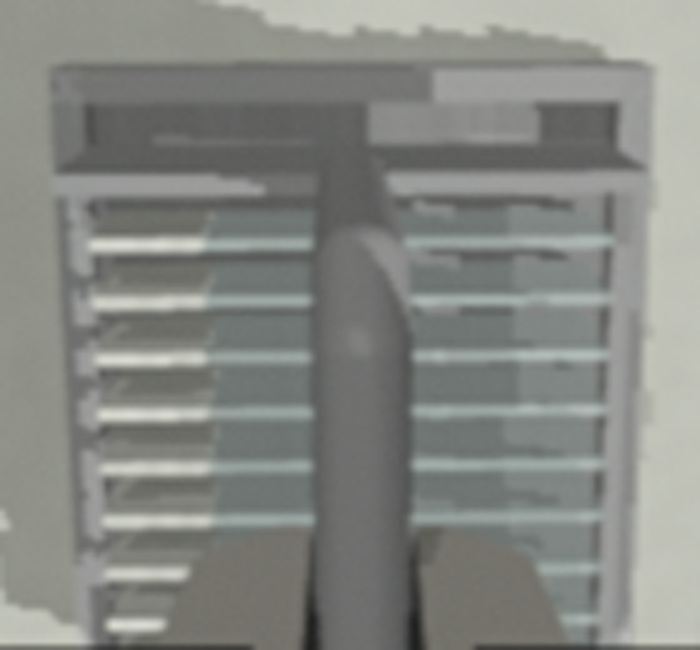

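```bash
python3 -m creep '[[0,0,0.008,0,255],[0,0,0.008,0,255],[0,0,0.006,0,255],[0,0,0.004,0,255],[0,0,0.003,0,255],[0,0,0,0,255],[0,0,0,0,255],[0,0,0,0,255]]'
```

```text
t: 10.65
tool_pos: [0.5251, -0.0344, 0.1086]
orientation: [3.139, -0.134, 0.0]
force: [-0.2, -0.6, -2.5]
opening: 0.009
```

```bash
python3 -m creep '[[0,0,0.001,0,255],[0,0,0.001,0,255],[0,0,0,0,255],[0,0,0,0,255]]'
```

```text
t: 10.98
tool_pos: [0.5256, -0.0341, 0.1074]
orientation: [-3.138, 0.134, -0.002]
force: [-1.2, 1.9, 3.4]
opening: 0.0091
```

```bash
python3 look.py 6
```

```text
10.9833 [ 0.5256 -0.0341  0.1074] -0.0850777300123815 [ 0.0013  0.0003 -1.    ] 0.009148076204084145 [-1.1686  1.9223  3.3988] [0.4819 0.1159 0.018 ]
```

View pics/w6.png

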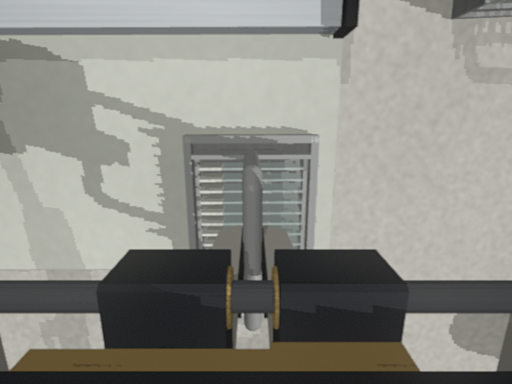

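```bash
python3 -m creep '[[0,0,0,0,120],[0,0,0,0,120],[0,0,0,0,120],[0,0,0,0,120],[0,0,0,0,120],[0,0,0,0,120],[0,0,0,0,120]]'; python3 -m creep '[[0,0,-0.01,0,120],[0,0,-0.02,0,120],[0,0,-0.03,0,120],[0,0,-0.03,0,120],[0,0,-0.03,0,120],[0,0,-0.03,0,120],[0,0,-0.03,0,120],[0,0,-0.02,0,120],[0,0,0,0,120],[0,0,0,0,120]]';python3 look.py 7
```

```text
t: 11.67
tool_pos: [0.525, -0.0344, 0.1065]
orientation: [3.139, -0.134, -0.0]
force: [-0.4, 0.1, -0.7]
opening: 0.0484
t: 12.5
tool_pos: [0.5259, -0.0345, 0.309]
orientation: [3.138, -0.134, 0.006]
force: [0.3, 0.1, 0.3]
opening: 0.0489
12.5 [ 0.5259 -0.0345  0.309 ] -0.08519277659420614 [ 0.0038 -0.0006 -1.    ] 0.04893735294642305 [0.3484 0.0554 0.295 ] [ 0.0127 -0.0094 -0.0108]
```

```bash
sleep 1
```

```text
(no output)
```

View pics/w7.png

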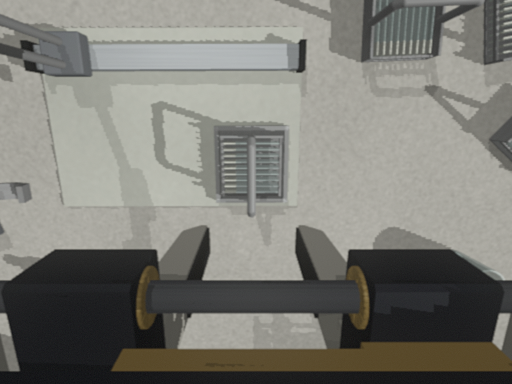

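View pics/s7.png

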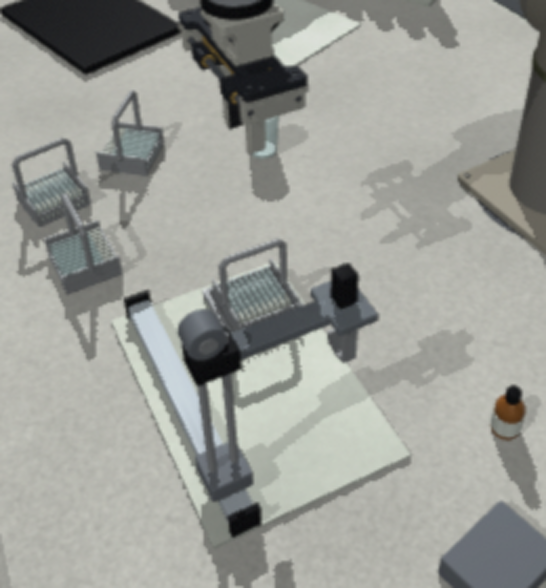

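```bash
python3 -m creep '[[0,0,-0.02,0,120],[0,0,-0.02,0,120],[-0.007,-0.0235,0,0,120],[-0.007,-0.0235,0,0,120],[-0.007,-0.0235,0,0,120],[-0.007,-0.0235,0,0,120],[-0.007,-0.0235,0,0,120],[-0.007,-0.0235,0,0,120],[-0.007,-0.0235,0,0,120],[-0.007,-0.0235,0,0,120],[-0.007,-0.0235,0,0,120],[-0.007,-0.0235,0,0,120]]'; python3 -m creep '[[0,0,0,0,120],[0,0,0,0,120],[0,0,0,0,120]]';python3 look.py 8; python3 - <<'E'
from h import *
p=camera_params("wrist");read_camera("wrist")
np.set_printoptions(precision=4,suppress=True)
for q,z in (("seat",.01),("hook_grip",.27),("rack_bar",.115)):
  for d in tip_of("wrist",q): print(q,d["pixel"],d["confidence"],atz(p,d["pixel"],z))
E
```

```text
t: 13.6
tool_pos: [0.4742, 0.2067, 0.3447]
orientation: [3.138, -0.134, -0.005]
force: [0.6, 0.2, -0.9]
opening: 0.0492
t: 13.85
tool_pos: [0.4749, 0.2053, 0.3453]
orientation: [3.138, -0.133, -0.003]
force: [0.0, -1.3, -0.2]
opening: 0.0492
13.85 [0.4749 0.2053 0.3453] -0.08474893507293961 [-0.0021 -0.0011 -1.    ] 0.04922773862487355 [ 0.0457 -1.2952 -0.2221] [0.0606 0.0004 0.0512]
seat [251.9, 116.0] 0.22 [0.5403 0.1984 0.01  ]
hook_grip [252.4, 118.1] 0.58 [0.5423 0.198  0.27  ]
rack_bar [445.4, 114.6] 0.95 [ 0.5232 -0.0346  0.115 ]
```

```bash
sleep 1
```

```text
(no output)
```

View pics/w8.png

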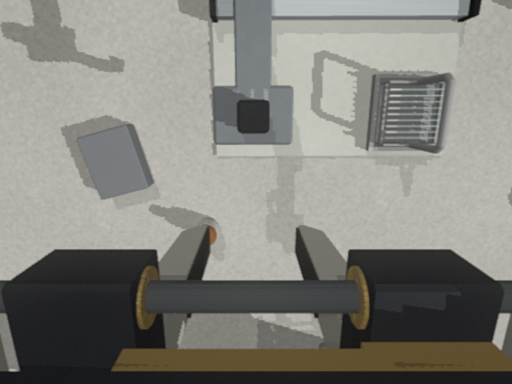

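```bash
python3 - <<'E'
from h import *
p=camera_params("wrist")
for c,z in (((253,116),.289),((253,115.5),.247)):
  X=atz(p,c,z);s=read_state();print(X,R.from_rotvec(s["orientation"]).inv().apply(X-s["tool_pos"]))
im=read_camera("wrist");cv2.imwrite("pics/w8a.png",cv2.resize(im[75:155,205:305],None,fx=6,fy=6,interpolation=cv2.INTER_CUBIC)[:,:,::-1])
E
```

```text
[0.54417725 0.19773972 0.289     ] [0.06901876 0.00133612 0.05764626]
[0.54404131 0.19761964 0.247     ] [0.06889379 0.00146472 0.09964626]
```

```bash
sleep 0
```

```text
(no output)
```

View pics/w8a.png

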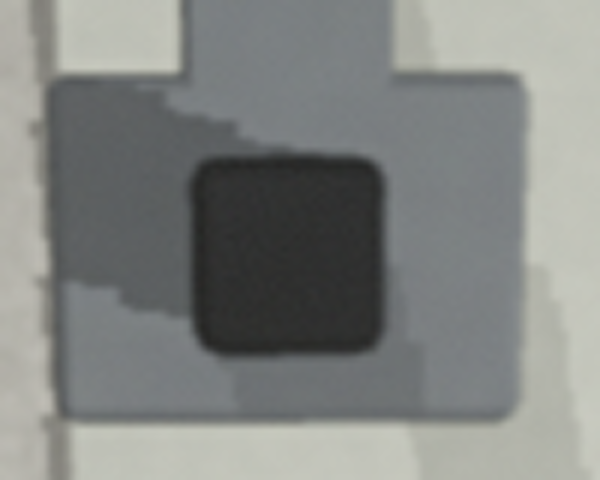

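```bash
python3 -m creep '[[0.017,0.001,0,0,120],[0.017,0,0,0,120],[0.017,0,0,0,120],[0.017,0,0,0,120],[0,0,0.02,0,120],[0,0,0.02,0,120],[0,0,0.02,0,120],[0,0,0.015,0,120],[0,0,0.01,0,120],[0,0,0,0,120],[0,0,0,0,120]]'; python3 -m creep '[[0,0,0,0,120],[0,0,0,0,120]]';python3 look.py 9
```

```text
t: 15.12
tool_pos: [0.543, 0.1988, 0.2619]
orientation: [3.139, -0.134, -0.0]
force: [0.1, 0.3, 0.4]
opening: 0.0492
t: 15.28
tool_pos: [0.5436, 0.1991, 0.2632]
orientation: [-3.138, 0.134, -0.003]
force: [-0.6, 0.2, 0.9]
opening: 0.0492
15.2833 [0.5436 0.1991 0.2632] -0.08520035694803862 [ 0.002   0.0006 -1.    ] 0.049167832976321296 [-0.6158  0.1693  0.9011] [ 0.0028  0.0262 -0.0354]
```

```bash
sleep 0
```

```text
(no output)
```

View pics/w9.png

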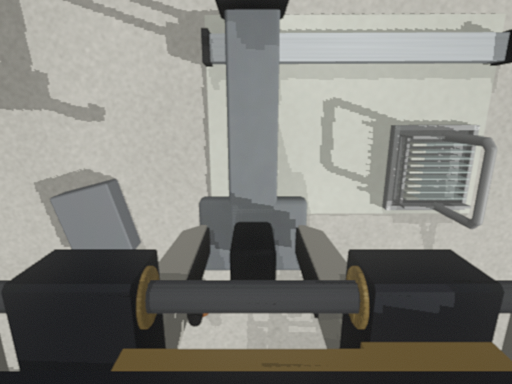

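View pics/s9.png

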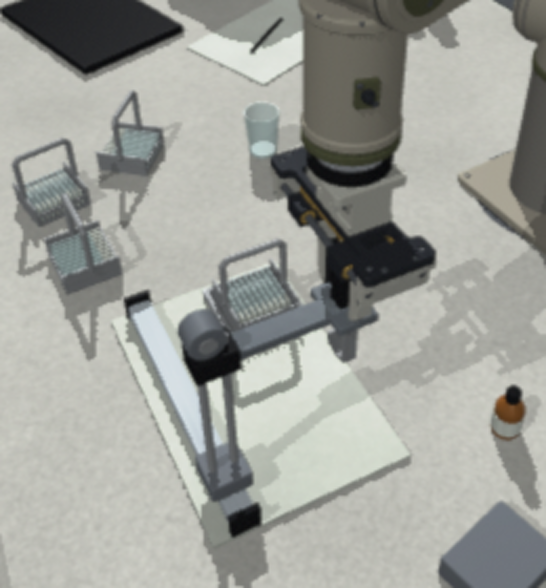

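```bash
python3 -m creep '[[0,0,0,0,255],[0,0,0,0,255],[0,0,0,0,255],[0,0,0,0,255],[0,0,0,0,255],[0,0,0,0,255],[0,0,0,0,255],[0,0,0,0,255]]' 55; python3 -m creep '[[0,0,0,0,255],[0,0,0,0,255]]'
```

```text
t: 16.05
tool_pos: [0.543, 0.199, 0.2616]
orientation: [3.139, -0.134, -0.0]
force: [0.2, 0.5, 0.8]
opening: 0.0219
t: 16.22
tool_pos: [0.543, 0.199, 0.2616]
orientation: [-3.139, 0.134, 0.0]
force: [-0.9, -1.0, -0.2]
opening: 0.0216
```

```bash
python3 -m creep '[[0,0,0.003,0,255],[0,0,0.005,0,255],[0,0,0.005,0,255],[0,0,0.005,0,255],[0,0,0,0,255]]'
```

```text
t: 16.63
tool_pos: [0.543, 0.1991, 0.244]
orientation: [-3.138, 0.134, -0.001]
force: [-2.2, -0.4, 6.7]
opening: 0.0217
```

```bash
python3 -m creep '[[0,0,0.007,0,255],[0,0,0.007,0,255],[0,0,0.007,0,255],[0,0,0.007,0,255],[0,0,0.007,0,255],[0,0,0.007,0,255],[0,0,0.007,0,255],[0,0,0.007,0,255],[0,0,0.007,0,255],[0,0,0.007,0,255],[0,0,0,0,255],[0,0,0,0,255]]'; python3 look.py 10
```

```text
t: 17.63
tool_pos: [0.5431, 0.1993, 0.1749]
orientation: [-3.138, 0.133, -0.001]
force: [-5.6, -0.3, 11.5]
opening: 0.022
17.6333 [0.5431 0.1993 0.1749] -0.08497141293165607 [ 0.0007  0.0005 -1.    ] 0.02203333956018532 [-5.6113 -0.2912 11.4972] [-0.16    1.0458  0.1368]
```

```bash
sleep 0
```

```text
(no output)
```

View pics/s10.png

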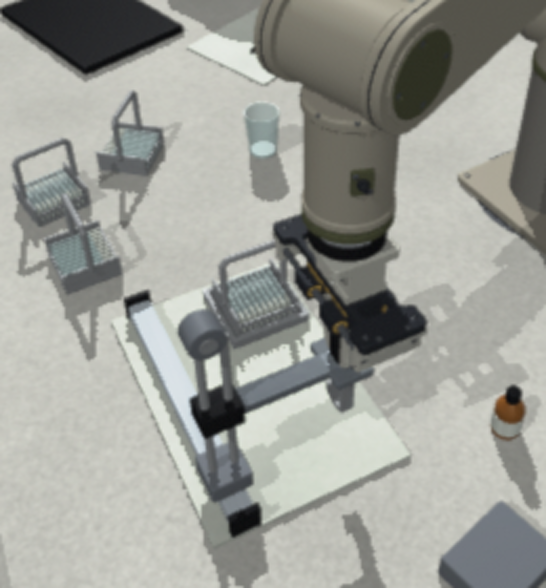

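View pics/w10.png

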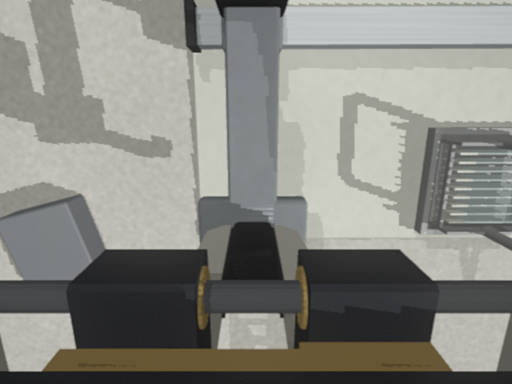

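```bash
python3 -m creep '[[0,0.01,0,0,255],[0,0.018,0,0,255],[0,0.018,0,0,255],[0,0.018,0,0,255],[0,0.018,0,0,255],[0,0.018,0,0,255],[0,0.018,0,0,255],[0,0.018,0,0,255],[0,0.018,0,0,255],[0,0.016,0,0,255],[0,0,0,0,255],[0,0,0,0,255]]'; python3 look.py 11
```

```text
t: 18.73
tool_pos: [0.529, 0.0285, 0.1755]
orientation: [3.138, -0.136, 0.003]
force: [-3.2, -0.7, 11.0]
opening: 0.0219
18.7333 [0.529  0.0285 0.1755] -0.08670735406461481 [ 0.0019 -0.0004 -1.    ] 0.021930754960335235 [-3.2284 -0.6771 10.9639] [-0.0531  1.0361  0.2481]
```

```bash
sleep 0
```

```text
(no output)
```

View pics/s11.png

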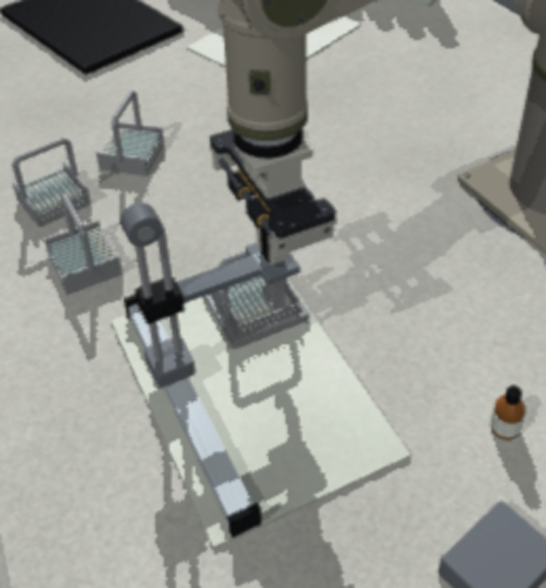

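View pics/w11.png

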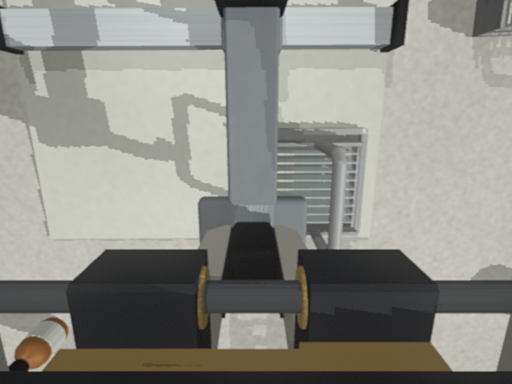

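```bash
python3 - <<'E'
from h import *
np.set_printoptions(precision=4,suppress=True)
p=camera_params("wrist");s=read_state();Rt=R.from_rotvec(s["orientation"])
for c in ((338.5,155),(335,245)):
  X=atz(p,c,.115);print(X,Rt.inv().apply(X-s["tool_pos"]))
E
```

```text
[ 0.5664 -0.0353  0.115 ] [0.0426 0.0609 0.0606]
[ 0.4987 -0.0317  0.115 ] [-0.0251  0.0631  0.0605]
```

```bash
python3 -m creep '[[0,0.01,0,0,255],[0,0.01,0,0,255],[0,0.01,0,0,255],[0,0.01,0,0,255],[0,0.01,0,0,255],[0,0.008,0,0,255],[0,0.004,0,0,255],[0,0,0,0,255],[0,0,0,0,255],[0,0,0,0,255]]'; python3 look.py 12
```

```text
t: 19.67
tool_pos: [0.524, -0.0327, 0.1756]
orientation: [3.138, -0.134, 0.004]
force: [-3.0, -0.6, 11.8]
opening: 0.0216
19.6667 [ 0.524  -0.0327  0.1756] -0.08556775057438952 [ 0.0023 -0.0007 -1.    ] 0.021583548113849497 [-2.9974 -0.5936 11.8403] [0.1008 0.8647 0.1671]
```

```bash
sleep 0
```

```text
(no output)
```

View pics/s12.png

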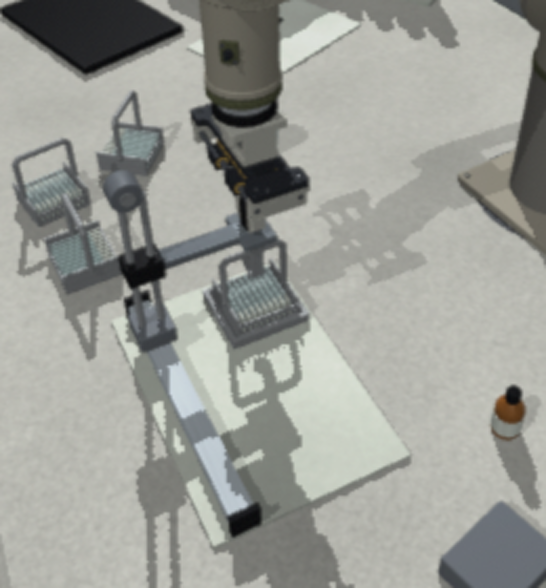

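View pics/w12.png

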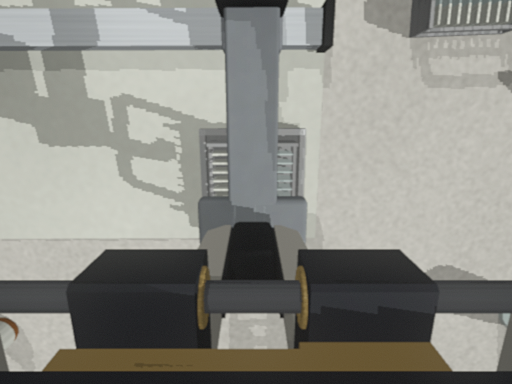

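```bash
python3 -m creep '[[0,0,-0.004,0,255],[0,0,-0.004,0,255],[0,0,-0.004,0,255],[0,0,-0.004,0,255],[0,0,-0.004,0,255],[0,0,-0.003,0,255],[0,0,-0.003,0,255],[0,0,-0.003,0,255],[0,0,-0.003,0,255],[0,0,-0.003,0,255],[0,0,0,0,255],[0,0,0,0,255]]'; python3 look.py 13
```

```text
t: 20.77
tool_pos: [0.524, -0.0325, 0.2103]
orientation: [3.138, -0.134, 0.004]
force: [-0.1, -0.5, 7.5]
opening: 0.0215
20.7667 [ 0.524  -0.0325  0.2103] -0.08532722142781674 [ 0.0025 -0.0007 -1.    ] 0.021458285544094964 [-0.0981 -0.4851  7.5265] [0.0112 0.5672 0.074 ]
```

```bash
sleep 0
```

```text
(no output)
```

View pics/s13.png

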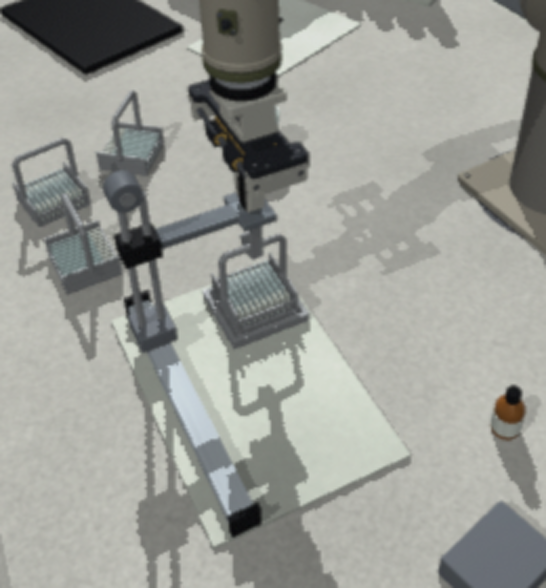

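```bash
python3 -m creep '[[0,0,-0.003,0,255],[0,0,-0.004,0,255],[0,0,-0.004,0,255],[0,0,-0.004,0,255],[0,0,0,0,255],[0,0,0,0,255]]'; python3 look.py 14; python3 - <<'E'
from h import *
im=read_camera("scene"); cv2.imwrite("pics/s14z.png",cv2.resize(im[170:280,200:290],None,fx=5,fy=5,interpolation=cv2.INTER_CUBIC)[:,:,::-1])
E
```

```text
t: 21.37
tool_pos: [0.524, -0.0325, 0.2252]
orientation: [3.138, -0.134, 0.004]
force: [0.2, -1.0, 6.7]
opening: 0.0217
21.3667 [ 0.524  -0.0325  0.2252] -0.0853193471388833 [ 0.0024 -0.0007 -1.    ] 0.02168466232666681 [ 0.2485 -0.9851  6.7479] [0.0463 0.467  0.0832]
```

```bash
sleep 0
```

```text
(no output)
```

View pics/s14z.png

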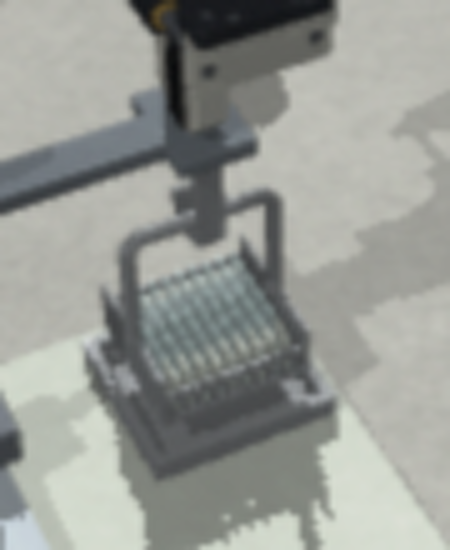

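View pics/w14.png

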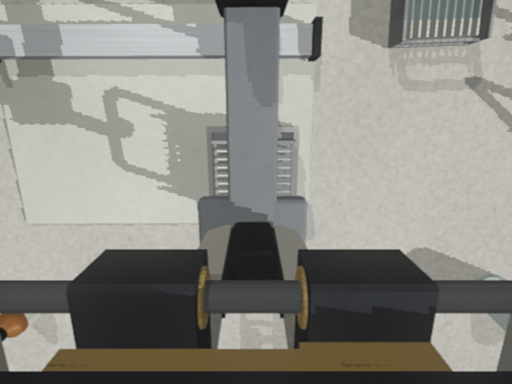

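```bash
python3 -m creep '[[0,0,-0.004,0,255],[0,0,-0.004,0,255],[0,0,-0.004,0,255],[0,0,-0.004,0,255],[0,0,-0.004,0,255],[0,0,-0.004,0,255],[0,0,-0.004,0,255],[0,0,-0.003,0,255],[0,0,-0.002,0,255],[0,0,0,0,255],[0,0,0,0,255]]'
```

```text
t: 22.43
tool_pos: [0.524, -0.0323, 0.2576]
orientation: [3.138, -0.134, 0.003]
force: [4.9, -2.0, 5.1]
opening: 0.0221
```

```bash
python3 -m creep '[[0,0,-0.001,0,255],[0,0,-0.001,0,255],[0,0,-0.001,0,255],[0,0,0,0,255],[0,0,0,0,255]]'
```

```text
t: 22.85
tool_pos: [0.524, -0.0323, 0.2605]
orientation: [3.138, -0.134, 0.003]
force: [5.1, -2.1, 5.0]
opening: 0.0215
```

```bash
python3 -m creep '[[0,0,-0.001,0,255],[0,0,0,0,255],[0,0,0,0,255]]'; python3 -m creep '[[0,0,-0.001,0,255],[0,0,0,0,255],[0,0,0,0,255],[0,0,0,0,255]]'
```

```text
t: 23.1
tool_pos: [0.5239, -0.0323, 0.2614]
orientation: [3.138, -0.134, 0.003]
force: [5.4, -1.8, 4.7]
opening: 0.022
t: 23.43
tool_pos: [0.5239, -0.0323, 0.2616]
orientation: [3.139, -0.134, 0.002]
force: [7.9, -1.6, -0.2]
opening: 0.0214
```

```bash
python3 -m creep '[[0.0007,0,0,0,255],[0.0007,0,0,0,255],[0,0,0,0,255],[0,0,0,0,255],[0,0,0,0,255]]'; python3 look.py 15;  python3 - <<'E'
from h import *
im=read_camera("scene"); cv2.imwrite("pics/s15z.png",cv2.resize(im[150:280,190:290],None,fx=4.5,fy=4.5,interpolation=cv2.INTER_CUBIC)[:,:,::-1])
E
```

```text
t: 23.85
tool_pos: [0.524, -0.0322, 0.2615]
orientation: [-3.139, 0.134, 0.002]
force: [-4.5, -1.1, 5.2]
opening: 0.0214
23.85 [ 0.524  -0.0322  0.2615] -0.08516766201442359 [-0.0014  0.0001 -1.    ] 0.021367441050876724 [-4.5179 -1.1068  5.1604] [-0.0812  0.6734  0.1341]
```

```bash
sleep 0
```

```text
(no output)
```

View pics/s15z.png

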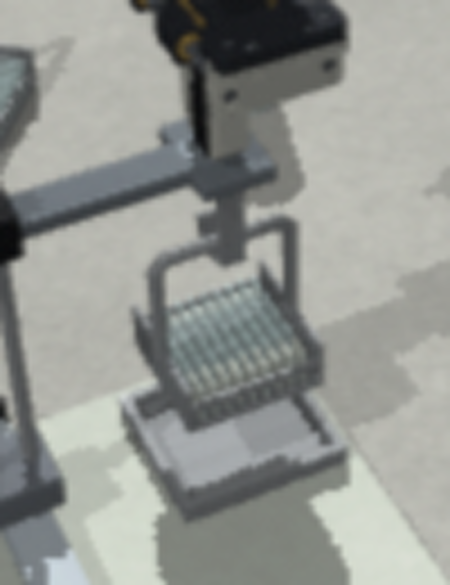

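```bash
python3 -m creep '[[-0.0005,0,0,0,255],[0,0,-0.001,0,255],[0,0,0,0,255],[0,0,0,0,255],[0,0,0,0,255]]'
```

```text
t: 24.42
tool_pos: [0.524, -0.0322, 0.2616]
orientation: [-3.139, 0.134, 0.002]
force: [2.7, -2.5, -6.8]
opening: 0.0219
```

```bash
python3 -m creep '[[0,0,0,0,210],[0,0,0,0,190],[0,0,0,0,170],[0,0,0,0,150],[0,0,0,0,130],[0,0,0,0,120],[0,0,0,0,120],[0,0,0,0,120]]' 20; python3 look.py 16
```

```text
t: 25.08
tool_pos: [0.5242, -0.0322, 0.2628]
orientation: [-3.139, 0.134, -0.0]
force: [-0.3, 0.6, 0.4]
opening: 0.0491
25.0833 [ 0.5242 -0.0322  0.2628] -0.08518018348364782 [ 0.0002  0.     -1.    ] 0.04911925802224906 [-0.3375  0.5651  0.4048] [ 0.0192 -0.0544 -0.0167]
```

```bash
sleep 0
```

```text
(no output)
```

View pics/w16.png

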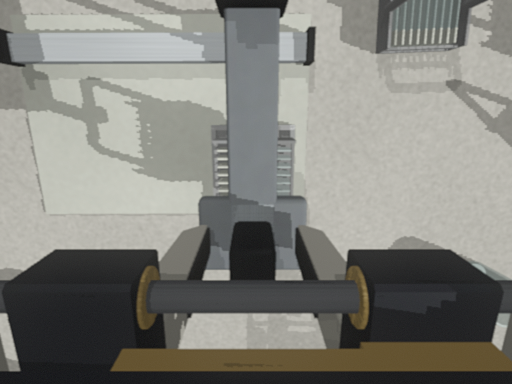

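Released, with the post centred between the open fingers; straight up and away.

```bash
python3 -m creep '[[0,0,-0.01,0,120],[0,0,-0.02,0,120],[0,0,-0.02,0,120],[0,0,-0.02,0,120],[0,0,-0.02,0,120],[0,0,-0.01,0,120],[0,0,0,0,120],[0,0,0,0,120],[0,0,0,0,120],[0,0,0,0,120],[0,0,0,0,120],[0,0,0,0,120]]'; python3 look.py 17; python3 - <<'E'
from h import *
np.set_printoptions(precision=3,suppress=True)
S=camera_params("scene");T=camera_params("top");W=camera_params("wrist")
im=read_camera("scene"); cv2.imwrite("pics/s17z.png",cv2.resize(im[150:280,190:290],None,fx=4.5,fy=4.5,interpolation=cv2.INTER_CUBIC)[:,:,::-1])
read_camera("wrist")
for q in ("rack_bar","hook_grip","hook_seat"):
  for c,p in (("scene",S),("wrist",W)): print(q,c,[(np.round(d["pixel"],1),round(d["confidence"],2)) for d in tip_of(c,q)], "expect", proj(p,[.5245,-.033,{"rack_bar":.175,"hook_grip":.27,"hook_seat":.175}[q]]))
E
```

```text
t: 26.18
tool_pos: [0.5238, -0.0322, 0.3616]
orientation: [-3.139, 0.134, 0.003]
force: [-0.1, 0.4, -0.3]
opening: 0.0492
26.1833 [ 0.5238 -0.0322  0.3616] -0.08525642910395143 [-0.0016  0.0002 -1.    ] 0.049211163620265334 [-0.1173  0.4404 -0.2818] [ 0.0518 -0.003   0.0165]
rack_bar scene [(array([237. , 204.6]), 0.9), (array([157.1, 202.3]), 0.77), (array([176.9, 148.8]), 0.76), (array([137.8, 167.8]), 0.62)] expect [238.482 203.1  ]
rack_bar wrist [(array([419.8,  11. ]), 0.66)] expect [252.074 177.059]
hook_grip scene [(array([235.8, 177.3]), 0.64)] expect [236.903 174.511]
hook_grip wrist [(array([251.3, 200.7]), 0.96), (array([447.5, 252. ]), 0.18)] expect [252.084 200.437]
hook_seat scene [(array([236.6, 201.3]), 0.9)] expect [238.482 203.1  ]
hook_seat wrist [] expect [252.074 177.059]
```

```bash
sleep 0
```

```text
(no output)
```

View pics/s17.png

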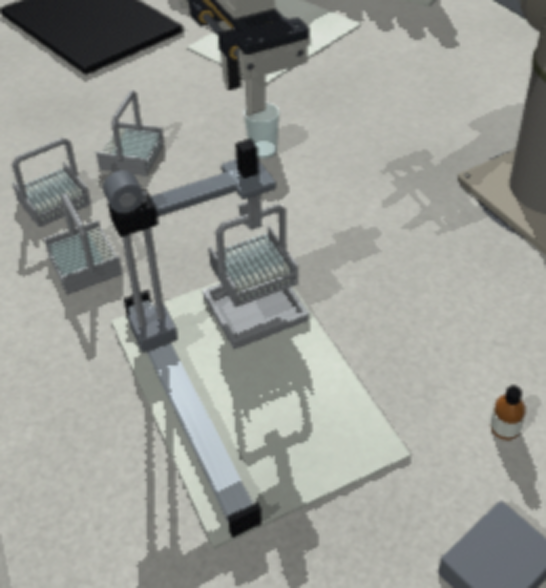

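View pics/s17z.png

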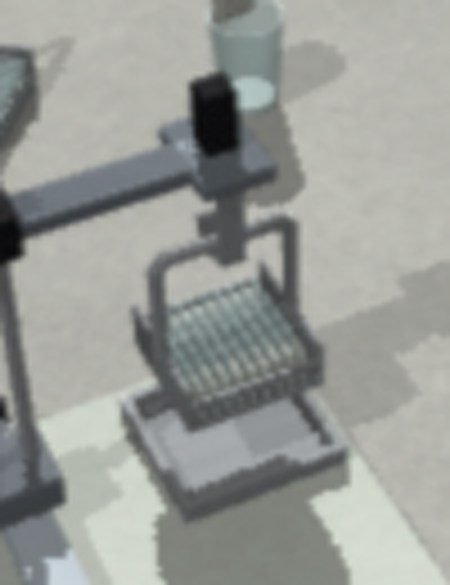

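```bash
python3 -m creep '[[0,0,0,0,120],[0,0,0,0,120],[0,0,0,0,120],[0,0,0,0,120],[0,0,0,0,120],[0,0,0,0,120],[0,0,0,0,120],[0,0,0,0,120],[0,0,0,0,120],[0,0,0,0,120],[0,0,0,0,120],[0,0,0,0,120]]'; python3 - <<'E'
from h import *
a=read_camera("scene").astype(int)
for _ in range(4): b=read_camera("scene").astype(int); print(np.abs(a-b)[150:280,190:290].max(), np.abs(a-b)[150:280,190:290].mean())
print(close_job())
E
```

```text
t: 27.68
tool_pos: [0.5241, -0.0323, 0.3626]
orientation: [-3.139, 0.134, 0.0]
force: [0.3, -1.3, -0.3]
opening: 0.0491
5 0.372
5 0.37364102564102564
4 0.37474358974358973
5 0.36756410256410255
the job is handed in; nothing more can be done
None
```

The rack now hangs level and still from the hook at its top, clear of the pan. I handed the job in at about 28 s; it gave no verdict.

**What I did:**
- I gripped the bar of the rack nearest the base, stood the rack in the pan and let go. The network put its bar about 1.5 mm from the pan's centre.
- I then took the black grip and pulled the hook down about 87 mm. I slid it in under the bar and eased it up in steps of 5 mm or less (about 0.05 m/s) to the top stop.
- Finally I opened the fingers and backed straight up 100 mm.

**Last checks:**
- **Hook height:** with the grip still held, the tool was back at its starting height of 0.2616 m and met the stop.
- **Hanging point:** in the scene camera the networks placed the bar and the hook's seat within about 3 pixels of each other and of where they should be.
- **At rest:** five pictures over about 0.2 s differed only by noise.
- **Touching:** the fingers were open and well clear of everything.
- **Bystanders:** the bottle, beaker and slide box showed no visible shift in the pictures; I did not measure them again at the end.

**What disagreed:**
- Near the top the sideways force on the grip swung by up to 8 N, and the vertical reading varied before it settled on the stop. It returned to near zero on release.
- The wrist camera could not see the hanging bar, which the arm hides. The final check of the rack rests on the scene camera alone.

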